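# Stack the breakfast beakers by colour

### The arm

A 6-joint arm with a two-finger parallel gripper is mounted at the origin on a cart in front of the work surface, level with it; the furniture and walls round the work are solid. World frame = base frame: x ahead of the robot, y to its left, z up, the work surface at z = 0. Lengths are in m, angles in degrees, forces in N, time in s.
With the tool pointing down it reaches from about 0.325 to 0.9 m from the base axis. Payload 6.1 kg.
Tool frame: the origin (TCP) lies midway between the tips of the shut fingers; the grasp point (between the pads) lies 19 mm behind it; z points along the fingers, y is the line along which they close (so a half turn about z gives the same grasp; the last joint's range is limited). The gripper opens to 85 mm and grips with 20 to 120 N. Pads are 22 mm wide; open, the fingers measure 114 mm over their backs; the gripper's body (76 mm by 85 mm) begins 54 mm behind the grasp point. The pads swing forward as they close: fully open they stand 13 mm farther back than shut.
Start: joints at [68.978, 12.628, 87.462, -0, 79.91, -7.225], TCP at [0.149, 0.607, 0.231] pointing down, gripper open.
Joint ranges: [-170.65, 170.65], [-52.31, 119.04], [5.05, 147.46], [-71.25, 251.25], [11.57, 151.72], [-153.62, 153.62]. Speed limits (degrees/s): [147.25, 147.25, 172.46, 180, 180, 180].

### API

Orientations are given as [roll, pitch, yaw] about the fixed x, y, z axes, in that order (R = Rz(yaw) Ry(pitch) Rx(roll)).
In Python, from workcell import arm gives the robot as it stands.
- The arm moves only by the tool drive_tool, never from a script. Its argument "increments" is text: rows parted by semicolons, each of 6 numbers parted by spaces: the shift along the world's x, y, z as a fraction of full scale, then the turn, a rotation vector about the world's x, y, z as a fraction of full scale. In form: x y z rx ry rz; .... A call has 1 to 5 rows; each row is the pose to reach, as a shift and turn from the pose commanded when the call began; what a row does not reach only later rows make up. Full scale, the value 1, is 400 mm for a shift and pi/2 rad for a turn. A row lasts 1/10 s, in which the tool goes at most 50 mm and 8.59 degrees, less where a joint would pass 70% of its speed; a pose out of reach is approached as far as the arm can. A call with a number of a shift or a turn outside -1 to 1 is refused whole. A call with a gripper value outside its range is refused whole. "jaw" is the closure, from -1 (fully open) to 1 (shut), set as the call begins (left out, the last holds). The fingers move at their own pace and stop on an object; "grip_force" is the grip in N (left out, the last holds). Time passes only in rows, so rows that repeat a pose let the fingers close. It gives the time, the measured TCP pose, the force, the opening and the grip force at its end, in the units of the state.
- arm.observe(): the state, without advancing time (a new reading comes with each control period).
- arm.read_camera(name): name is "scene" or "side" or "wrist"; returns a dict with "img" (384x512x3 uint8, red, green, blue), "camera_matrix" (3x3 intrinsics, pixels), "rvec" (rotation vector, rad) and "tvec" (3), from world to camera coordinates, as OpenCV has them. Camera axes: x right, y down, z forward; pixel columns grow to the right and rows downward; lengths in m; the calibration is good to about 2 mm. A picture is of the moment at which its call begins. There is no depth.
- arm.sign_off(): hands the job in; it is judged then, once.
The state is a dict: "t": time; "joint_pos": joint angles; "qvel": joint speeds; "joint_efforts": joint torques, N m; "tool_pos": TCP position; "orientation": TCP orientation; "wrist_force": force on the tool from outside, world axes, zero at the start; "torque": the same for the moment, N m; "width": finger opening in m; "gripper_force": force on a finger pad.
Only numpy, scipy, OpenCV 4.12 (cv2) and the standard library are available. Lean on these libraries where they do the work, as an engineer would, in place of code of your own. Each camera call takes 0.05 s, during which the arm holds its last target. There are 200 camera calls.

### The job

Set out the beakers in two straight, upright stacks. On the middle of the round wooden coaster: blue at the bottom, yellow nested in it, red on top; on the middle of the marble tile: green at the bottom with white nested in it. Seat each beaker fully in the one below, never tip one over, and leave the glass of stirrers and the red cards where they are.

Things in the scene. Friction and masses are not known exactly. Their poses are not given: they have to be found in the camera images.
- cup_blue: Blue stacking beaker, 52 mm high, about 90 g. Upper part (18 to 52 mm): round wall, outside diameter 58, inside 50, open on top, inner floor at 22; grip here. Foot (0 to 18 mm): solid, diameter 42; it fits into another beaker's mouth (4 mm play), shoulder on its rim, origin then 34 mm above the lower. Origin: centre of underside; z up its axis
- cup_yellow: Yellow stacking beaker, 52 mm high, about 90 g. Upper part (18 to 52 mm): round wall, outside diameter 58, inside 50, open on top, inner floor at 22; grip here. Foot (0 to 18 mm): solid, diameter 42; it fits into another beaker's mouth (4 mm play), shoulder on its rim, origin then 34 mm above the lower. Origin: centre of underside; z up its axis
- cup_red: Red stacking beaker, 52 mm high, about 90 g. Upper part (18 to 52 mm): round wall, outside diameter 58, inside 50, open on top, inner floor at 22; grip here. Foot (0 to 18 mm): solid, diameter 42; it fits into another beaker's mouth (4 mm play), shoulder on its rim, origin then 34 mm above the lower. Origin: centre of underside; z up its axis
- cup_green: Green stacking beaker, 52 mm high, about 90 g. Upper part (18 to 52 mm): round wall, outside diameter 58, inside 50, open on top, inner floor at 22; grip here. Foot (0 to 18 mm): solid, diameter 42; it fits into another beaker's mouth (4 mm play), shoulder on its rim, origin then 34 mm above the lower. Origin: centre of underside; z up its axis
- cup_white: White stacking beaker, 52 mm high, about 90 g. Upper part (18 to 52 mm): round wall, outside diameter 58, inside 50, open on top, inner floor at 22; grip here. Foot (0 to 18 mm): solid, diameter 42; it fits into another beaker's mouth (4 mm play), shoulder on its rim, origin then 34 mm above the lower. Origin: centre of underside; z up its axis
- coaster_wood: round wooden coaster, diameter 70 mm, 6 mm thick, fixed to the counter. Origin: centre of its underside, on the counter; top face 6 mm above. z up
- tile_marble: square pale marble tile, 70 x 70 mm, 6 mm thick, fixed to the counter. Origin: centre of its underside, on the counter; top face 6 mm above. z up
- stirrer_glass: bystander: tumbler full of wooden stirrers, 105 mm across, 152 mm high, behind the work to the right of the toaster; loose. Origin: centre of its underside, z up
- card_back: bystander: red card standing in a small stone block, 58 mm wide, 61 mm high, 20 mm deep, behind the work between the cold platter and the fixed toaster (200 mm high, its front near x = 0.655, from y = -0.24 to 0.06); loose. Origin: centre of its underside, z up
- card_front: bystander: red card standing in a small stone block, 58 mm wide, 61 mm high, 20 mm deep, on the front edge of the counter at the left; loose. Origin: centre of its underside, z up
There are look-alikes about, which are no part of the job. Several things have the shape of the cup_yellow; the one meant has the colours described above.

How it is judged:
By the outcome, as a careful person would: the job done as asked, in the order asked, and still so for the second after the job is handed in, with the robot touching nothing.
It also fails if it takes over 125 s, if anything falls off the work surface, if the arm or the gripper's body presses on something with over 40 N, if the wrist force passes 120 N, or if a joint passes its speed limit or range.

## Working session

There is one attempt and no reset: what is moved stays moved. The work goes in short steps, Python scripts to look and compute and a tool call to move; the robot and the scene stay as the last step left them, time stands still between calls to the robot, and variables do not carry over. Pictures are saved under pics/ and viewed, at most 14 in all, crops included, and the job is handed in when it is done.

Besides the shell and the picture viewer there is one more tool, called after ">>>" as name(argument=value, ...) on one line, values as JSON. drive_tool: Moves the arm, as the interface text tells. Shift numbers are shares of 400 mm and turn numbers shares of pi/2 rad, none past 1 either way. Its arguments: {"type":"object","properties":{"increments":{"type":"string"},"jaw":{"type":"number"},"grip_force":{"type":"number"}},"required":["increments"]}

```bash
mkdir -p pics; ls; python3 - <<'E'
from workcell import arm
import cv2,numpy as np
for n in ["scene","side"]:
    c=arm.read_camera(n); cv2.imwrite(f"pics/{n}0.png",cv2.resize(c["img"][:,:,::-1],(800,600)))
    R=cv2.Rodrigues(np.array(c["rvec"]))[0]; print(n,(-R.T@np.array(c["tvec"]).ravel()).round(3),R[2].round(2),np.array(c["camera_matrix"])[0])
s=arm.observe(); print({k:np.round(v,3).tolist() for k,v in s.items()})
E
```

```text
pics
scene [-0.317 -0.438  1.004] [ 0.65  0.32 -0.69] [482.36057382   0.         253.2395051 ]
side [ 0.057 -0.831  0.499] [ 0.47  0.78 -0.42] [420.35235357   0.         260.11059589]
{'t': 0.1, 'joint_pos': [68.978, 12.673, 87.519, -0.001, 79.908, -7.225], 'qvel': [-0.038, 0.034, -0.201, 0.092, -0.05, 0.002], 'joint_efforts': [0.001, -49.825, -39.055, -0.0, 0.006, 0.0], 'tool_pos': [0.149, 0.606, 0.23], 'orientation': [-179.9, -0.012, 166.203], 'wrist_force': [-0.813, -0.102, 0.349], 'torque': [0.024, -0.03, 0.043], 'gripper_force': 0.0, 'width': 0.085}
```

View pics/scene0.png

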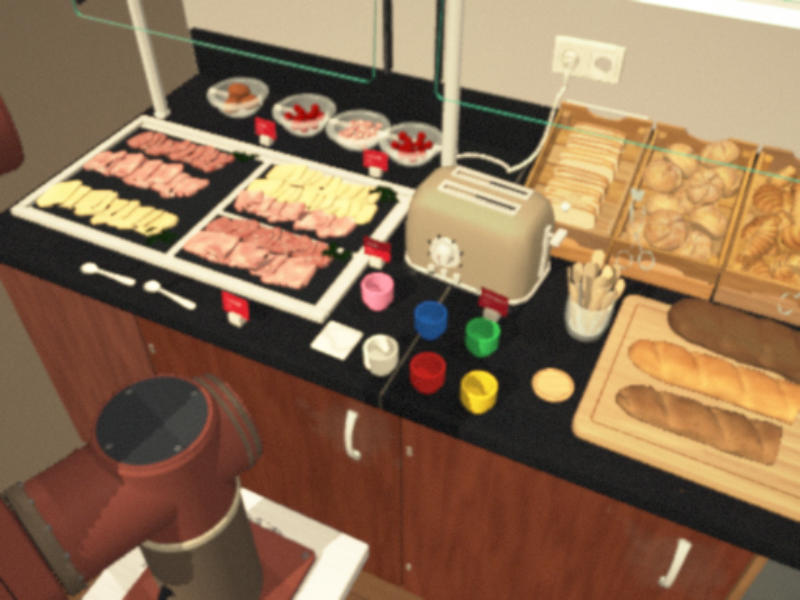

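View pics/side0.png

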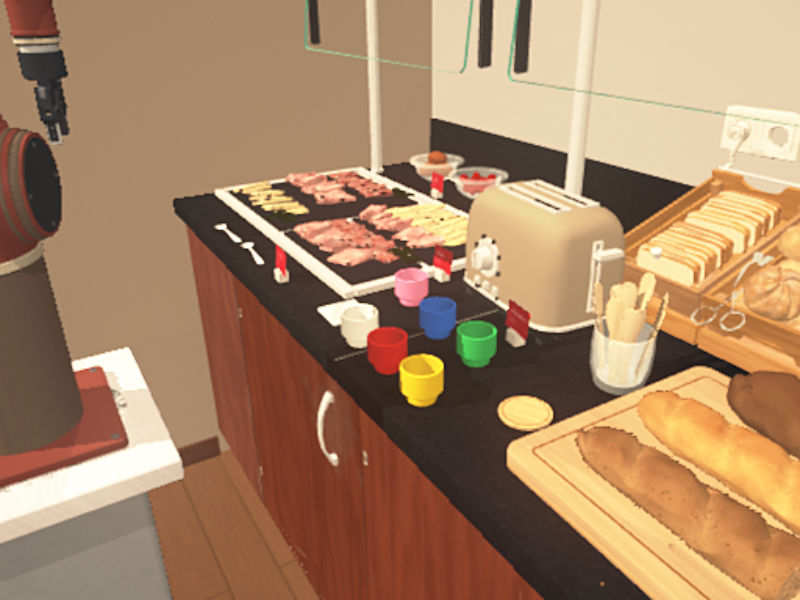

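Scene view (800x600): tile (337,340), white (380,355), red (428,372), yellow (478,391), blue (431,320), green (482,336) and coaster (552,385). The pink cup at (377,291) is a decoy. A third card stands close behind green at (492,303). The side view agrees.

```bash
cat > h.py <<'E'
from workcell import arm
import cv2,numpy as np
from scipy.optimize import least_squares
HSV={'red':[((0,120,50),(9,255,255)),((172,120,50),(180,255,255))],'yellow':[((20,140,70),(33,255,255))],
 'green':[((50,90,35),(88,255,255))],'blue':[((98,110,35),(125,255,255))],'pink':[((160,40,100),(178,150,255))],
 'white':[((0,0,95),(180,75,255))],'wood':[((8,50,120),(28,200,255))]}
def ray(c,uv,z):
    K=np.array(c["camera_matrix"]);R=cv2.Rodrigues(np.array(c["rvec"]))[0];t=np.array(c["tvec"]).ravel()
    o=-R.T@t; d=np.c_[cv2.undistortPoints(np.float32(uv).reshape(-1,1,2),K,None)[:,0],np.ones(len(uv))]@R
    return o, (o+d*((z-o[2])/d[:,2])[:,None])[:,:2]
def comp(c,col,seed):
    h=cv2.cvtColor(c["img"],cv2.COLOR_RGB2HSV); m=sum(cv2.inRange(h,*r) for r in HSV[col])
    m=cv2.morphologyEx(m,cv2.MORPH_OPEN,np.ones((2,2)))
    n,l,s,ce=cv2.connectedComponentsWithStats(m)
    ok=[i for i in range(1,n) if s[i,4]>60]
    i=min(ok,key=lambda i:np.hypot(*(ce[i]-seed)))
    q=cv2.findContours((l==i).astype(np.uint8),0,1)[0]; q=max(q,key=len)
    return q[:,0].astype(float),s[i]
def cup(c,col,seed,ztop=.052,r=.029):
    q,s=comp(c,col,seed); o,p=ray(c,q,ztop)
    v=p.mean(0)-o[:2]; v/=np.linalg.norm(v); w=np.array([-v[1],v[0]])
    a=p@v; b=p@w; x0=np.array([a.max()-r,(b.max()+b.min())/2])
    for _ in range(3):
        k=a>x0[0]+.002
        f=least_squares(lambda x:np.hypot(a[k]-x[0],b[k]-x[1])-r,x0,loss='soft_l1',f_scale=.001); x0=f.x
    return x0[0]*v+x0[1]*w, np.abs(f.fun).mean(), s
E
python3 - <<'E'
from h import *
S={'scene':dict(white=(380,355),red=(428,372),yellow=(478,391),blue=(431,320),green=(482,336),pink=(377,291)),
'side':dict(white=(360,325),red=(388,350),yellow=(421,379),blue=(437,316),green=(477,342),pink=(411,286))}
for n in S:
    c=arm.read_camera(n); cv2.imwrite(f"pics/{n}_raw.png",c["img"][:,:,::-1])
    for k,s in S[n].items():
        x,e,st=cup(c,k,np.array(s)*.64); print(n,k,x.round(4),round(e*1e3,2),st)
    for k,s,col in [('coaster',((552,385),(526,413)),'wood'),('tile',((337,340),(336,312)),'white')]:
        try:
            q,st=comp(c,col,np.array(s[n=='side'])*.64); o,p=ray(c,q,.006)
            (cx,a,ang)=cv2.minAreaRect((p*1000).astype(np.float32)); print(n,k,np.round(cx,1),np.round(a,1),round(ang,1),st)
        except Exception as e: print(k,e)
    for k,s in [('cardb',((377,255),(443,270))),('cardR',((492,312),(518,335))),('cardF',((235,315),(281,275))),('glass',((588,335),(622,385)))]:
        print(k,ray(c,[np.array(s[n=='side'])*.64],0)[1].round(3))
E
```

```text
scene white [ 0.4578 -0.0261] 0.87 [233 215  23  27 521]
scene red [ 0.4571 -0.1158] 1.1 [262 225  25  29 570]
scene yellow [ 0.4552 -0.2093] 0.81 [295 237  25  30 587]
scene blue [ 0.5729 -0.0695] 1.04 [266 193  22  27 480]
scene green [ 0.5718 -0.1673] 2.31 [298 203  24  28 526]
scene pink [0.6    0.0518] 0.99 [232 175  21  25 436]
scene coaster [ 543.4 -312.2] [72.  74.5] 56.7 [341 236  28  23 480]
scene tile [477.3  72.6] [76.2 79.3] 88.1 [199 206  35  26 546]
cardb [[0.727 0.12 ]]
cardR [[ 0.672 -0.152]]
cardF [[0.456 0.284]]
glass [[ 0.691 -0.332]]
side white [0.5197 0.7796] nan [ 138  119  116  105 1806]
side red [ 0.456  -0.1208] 0.86 [235 210  27  31 675]
side yellow [ 0.4534 -0.2133] 1.11 [257 227  28  35 806]
side blue [ 0.5698 -0.0761] 1.35 [270 191  23  27 528]
side green [ 0.5723 -0.1723] 0.77 [293 206  26  30 675]
side pink [0.596  0.0445] 2.19 [254 172  21  25 426]
side coaster [ 658.8 -153.7] [54.9 24.8] 77.5 [325 211  12  12  96]
side tile [556.  433.1] [994.9 174.9] 85.8 [ 138  119  116  105 1806]
cardb [[0.728 0.141]]
cardR [[ 0.678 -0.141]]
cardF [[0.452 0.291]]
glass [[ 0.705 -0.328]]h.py:26: RuntimeWarning: Mean of empty slice.
  return x0[0]*v+x0[1]*w, np.abs(f.fun).mean(), s
  ret = ret.dtype.type(ret / rcount)
```

>>> drive_tool(increments="0.24 -0.55 0.03 0 0 -0.45; 0.24 -0.55 0.03 0 0 -0.45; 0.24 -0.55 0.03 0 0 -0.45; 0.24 -0.55 0.03 0 0 -0.45; 0.24 -0.55 0.03 0 0 -0.45", jaw=-1, grip_force=40)

```text
t: 0.7
tool_pos: [0.2455, 0.3847, 0.2432]
orientation: [-180.0, 0.0, 125.4]
wrist_force: [0.7, 0.3, 0.2]
width: 0.0857
gripper_force: 0.0
```

>>> drive_tool(increments="0.22 -0.57 0.06 0 0 -0.393; 0.22 -0.57 0.06 0 0 -0.393; 0.22 -0.57 0.06 0 0 -0.393; 0.22 -0.57 0.06 0 0 -0.393; 0.22 -0.57 0.06 0 0 -0.393")

```text
t: 1.2
tool_pos: [0.3333, 0.157, 0.2677]
orientation: [179.9, -0.0, 90.1]
wrist_force: [1.5, -0.2, 0.2]
width: 0.0852
gripper_force: 0.0
```

>>> drive_tool(increments="0.24 -0.58 0.08 0 0 0; 0.24 -0.58 0.08 0 0 0; 0.24 -0.58 0.08 0 0 0; 0.24 -0.58 0.08 0 0 0; 0.24 -0.58 0.08 0 0 0")

```text
t: 1.7
tool_pos: [0.4282, -0.0724, 0.2993]
orientation: [179.9, 0.0, 90.3]
wrist_force: [1.1, 0.4, 0.1]
width: 0.0855
gripper_force: 0.0
```

```bash
python3 - <<'E'
from h import *
c=arm.read_camera("wrist"); cv2.imwrite("pics/w1.png",cv2.resize(c["img"][:,:,::-1],(800,600)))
R=cv2.Rodrigues(np.array(c["rvec"]))[0]; print((-R.T@np.array(c["tvec"]).ravel()).round(3),R.round(2),np.array(c["camera_matrix"]).round(0)[0],arm.observe()['tool_pos'])
E
```

```text
[ 0.427 -0.001  0.442] [[ 1.    0.    0.  ]
 [ 0.   -0.96  0.28]
 [ 0.   -0.28 -0.96]] [298.   0. 253.] [ 0.4303651  -0.07877136  0.30003304]
```

View pics/w1.png

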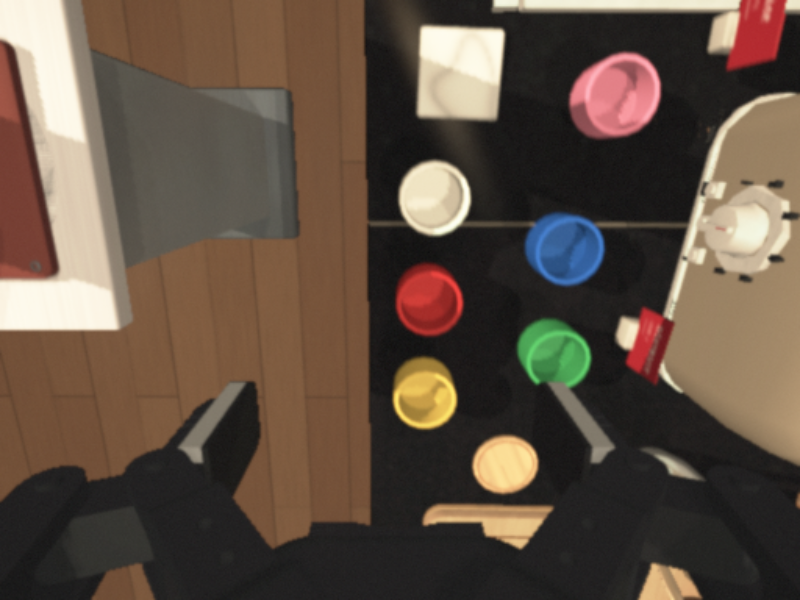

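Wrist view (800x600): tile (461,73), white (434,198), red (429,299), yellow (424,393), blue (565,249), green (554,354), coaster (505,464), with card 3 at (645,340) to the right of green.

```bash
python3 - <<'E'
from h import *
c=arm.read_camera("wrist")
S=dict(white=(434,198),red=(429,299),yellow=(424,393),blue=(565,249),green=(554,354),pink=(615,95))
for k,s in S.items():
    x,e,st=cup(c,k,np.array(s)*.64); print(k,x.round(4),round(e*1e3,2),st)
for k,s,col in [('coaster',(505,464),'wood'),('tile',(461,73),'white')]:
    q,st=comp(c,col,np.array(s)*.64); o,p=ray(c,q,.006)
    (cx,a,ang)=cv2.minAreaRect((p*1000).astype(np.float32)); print(k,np.round(cx,1),np.round(a,1),round(ang,1),st, p.min(0).round(3),p.max(0).round(3))
print('card3 px',ray(c,np.array([(620,320),(617,342),(640,372)])*.64,.03)[1].round(3),'board',ray(c,np.array([(430,508)])*.64,.02)[1].round(3),'platter',ray(c,[(495*.64,8*.64)],.01)[1].round(3))
E
```

```text
white [ 0.46   -0.0252] 0.36 [ 253   96   47   48 1794]
red [ 0.4577 -0.1157] 0.38 [ 251  162   45   48 1667]
yellow [ 0.4551 -0.2069] 1.76 [ 251  223   41   46 1404]
blue [ 0.5753 -0.0684] 0.45 [ 335  129   52   48 1901]
green [ 0.5762 -0.1685] 0.45 [ 330  198   48   46 1708]
pink [0.6021 0.0537] 0.33 [ 363   26   59   55 2410]
coaster [ 548.1 -310.8] [70.7 70.4] 89.9 [ 302  274   42   37 1242] [ 0.513 -0.346] [ 0.583 -0.275]
tile [482.   76.2] [72.9 71.7] 0.1 [ 265    9   57   61 3256] [0.446 0.04 ] [0.518 0.112]
card3 px [[ 0.64  -0.146]
 [ 0.64  -0.168]
 [ 0.667 -0.199]] board [[ 0.468 -0.366]] platter [[0.511 0.115]]
```

>>> drive_tool(increments="0.36 0.03 -0.4 0 0 0; 0.36 0.03 -0.4 0 0 0; 0.36 0.03 -0.4 0 0 0; 0.36 0.03 -0.4 0 0 0; 0.36 0.03 -0.4 0 0 0")

```text
t: 2.3
tool_pos: [0.5707, -0.0564, 0.133]
orientation: [-179.6, -0.1, 90.4]
wrist_force: [-0.3, -0.0, 0.1]
width: 0.0856
gripper_force: 0.0
```

>>> drive_tool(increments="0 0 0 0 0 0; 0 0 0 0 0 0")

```text
t: 2.5
tool_pos: [0.5714, -0.0576, 0.139]
orientation: [-179.9, -0.0, 90.4]
wrist_force: [-0.1, 0.0, 0.7]
width: 0.0852
gripper_force: 0.0
```

```bash
python3 - <<'E'
from h import *
c=arm.read_camera("wrist"); cv2.imwrite("pics/w2.png",c["img"][:,:,::-1]); s=arm.observe()
print(np.round(s['tool_pos'],4),np.round(s['orientation'],2))
q,st=comp(c,'blue',(256,220)); print(st); x,e,_=cup(c,'blue',(256,220)); print(x,e)
E
```

```text
[ 0.5719 -0.058   0.1401] [1.7994e+02 2.0000e-02 9.0360e+01]
[ 222  168   72   76 4277]
[ 0.57428565 -0.06771987] 0.00021058939287600922
```

>>> drive_tool(increments="0.006 -0.024 -0.1 0 0 0; 0.006 -0.024 -0.2 0 0 0; 0.006 -0.024 -0.26 0 0 0; 0.006 -0.024 -0.31 0 0 0; 0.006 -0.024 -0.31 0 0 0")

```text
t: 3.05
tool_pos: [0.5723, -0.0675, 0.014]
orientation: [-179.8, -0.0, 90.3]
wrist_force: [-0.4, 0.7, 1.2]
width: 0.0855
gripper_force: 0.0
```

>>> drive_tool(increments="0 0 0 0 0 0; 0 0 0 0 0 0; 0 0 0 0 0 0; 0 0 0 0 0 0; 0 0 0 0 0 0", jaw=1, grip_force=40)

```text
t: 3.55
tool_pos: [0.5762, -0.0683, 0.0178]
orientation: [179.8, 0.1, 90.3]
wrist_force: [-2.0, 1.1, 8.2]
width: 0.056
gripper_force: 45.2
```

>>> drive_tool(increments="0 0 0 0 0 0; 0 0 0 0 0 0; 0 0 0 0 0 0; 0 0 0 0 0 0; 0 0 0 0 0 0")

```text
t: 4.05
tool_pos: [0.5762, -0.0683, 0.0178]
orientation: [179.8, 0.1, 90.3]
wrist_force: [-0.8, -0.3, 9.1]
width: 0.056
gripper_force: 45.2
```

>>> drive_tool(increments="0 0 0.05 0 0 0; 0 0 0.12 0 0 0; 0 0 0.2 0 0 0; 0 0 0.25 0 0 0; 0 0 0.25 0 0 0")

```text
t: 4.55
tool_pos: [0.5774, -0.0685, 0.1198]
orientation: [179.5, 0.1, 90.3]
wrist_force: [1.1, 0.5, 0.1]
width: 0.0559
gripper_force: 44.3
```

>>> drive_tool(increments="0 0 0 0 0 0; 0 0 0 0 0 0")

```text
t: 4.75
tool_pos: [0.5732, -0.0675, 0.1134]
orientation: [-179.9, -0.0, 90.3]
wrist_force: [-1.0, 0.9, -0.8]
width: 0.0561
gripper_force: 44.3
```

```bash
python3 - <<'E'
from h import *
c=arm.read_camera("wrist"); cv2.imwrite("pics/w3.png",c["img"][:,:,::-1]); s=arm.observe()
print(np.round(s['tool_pos'],4),np.round(s['orientation'],2),np.round(s['wrist_force'],1),s['width'])
t=s['tool_pos'][2]
q,st=comp(c,'blue',(256,300)); print(st); x,e,_=cup(c,'blue',(256,300),t-.0178+.052); print(x,e)
E
```

```text
[ 0.573  -0.0675  0.1131] [-1.7983e+02 -5.0000e-02  9.0330e+01] [-0.   0.2 -0.9] 0.05594721732287762
[  186   195   137   146 15604]
[ 0.57307136 -0.06636425] 0.0002452922041689031
```

View pics/w3.png

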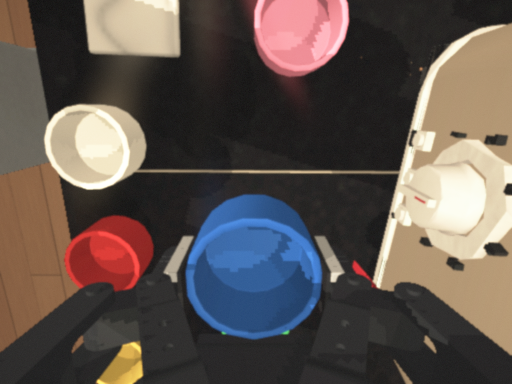

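Blue sits squarely between the pads, centred at about (255,270). Tile and white are at upper left, pink above. Next, carry it to the coaster.

>>> drive_tool(increments="-0.005 -0.05 0.04 0 0 0; -0.02 -0.15 0.04 0 0 0; -0.03 -0.26 0.04 0 0 0; -0.04 -0.37 0.04 0 0 0; -0.05 -0.47 0.04 0 0 0")

```text
t: 5.3
tool_pos: [0.5531, -0.2572, 0.1292]
orientation: [-179.9, -0.1, 90.3]
wrist_force: [0.1, -0.1, -1.1]
width: 0.056
gripper_force: 44.4
```

>>> drive_tool(increments="-0.01 -0.08 0 0 0 0; -0.013 -0.12 0 0 0 0; -0.013 -0.14 0 0 0 0; -0.013 -0.14 0 0 0 0; -0.013 -0.14 0 0 0 0")

```text
t: 5.8
tool_pos: [0.5492, -0.3103, 0.1303]
orientation: [-180.0, -0.1, 90.4]
wrist_force: [-0.2, -0.0, -2.0]
width: 0.0559
gripper_force: 44.4
```

```bash
python3 - <<'E'
from h import *
c=arm.read_camera("wrist"); cv2.imwrite("pics/w4.png",c["img"][:,:,::-1]); s=arm.observe()
print(np.round(s['tool_pos'],4),np.round(s['orientation'],2),np.round(s['wrist_force'],1),s['width'])
x,e,_=cup(c,'blue',(256,300),s['tool_pos'][2]-.0178+.052); print(x,e)
E
```

```text
[ 0.5493 -0.3101  0.1305] [-1.7997e+02 -6.0000e-02  9.0420e+01] [-1.2  0.3  0.1] 0.05607628143013575
[ 0.5490949  -0.30816566] 0.00047221929402093966
```

>>> drive_tool(increments="-0.005 -0.004 -0.06 0 0 0; -0.005 -0.004 -0.14 0 0 0; -0.005 -0.004 -0.2 0 0 0; -0.005 -0.004 -0.235 0 0 0; -0.005 -0.004 -0.25 0 0 0")

```text
t: 6.35
tool_pos: [0.5465, -0.3117, 0.0293]
orientation: [-179.9, -0.1, 90.4]
wrist_force: [-0.3, -0.4, -1.7]
width: 0.0557
gripper_force: 44.4
```

>>> drive_tool(increments="0 0 -0.005 0 0 0; 0 0 -0.01 0 0 0; 0 0 -0.015 0 0 0; 0 0 -0.015 0 0 0")

```text
t: 6.75
tool_pos: [0.5475, -0.3137, 0.0256]
orientation: [179.9, 0.0, 90.3]
wrist_force: [-1.0, -0.3, -0.6]
width: 0.0568
gripper_force: 44.4
```

>>> drive_tool(increments="0 0.003 -0.004 0 0 0; 0 0.003 -0.007 0 0 0; 0 0.003 -0.007 0 0 0")

```text
t: 7.05
tool_pos: [0.5476, -0.3126, 0.0239]
orientation: [179.9, 0.0, 90.3]
wrist_force: [-2.9, 1.1, 8.6]
width: 0.0558
gripper_force: 45.4
```

Contact (8.6 N). Release and rise.

>>> drive_tool(increments="0 0 0 0 0 0; 0 0 0 0 0 0; 0 0 0 0 0 0; 0 0 0 0 0 0; 0 0 0 0 0 0", jaw=-1)

```text
t: 7.55
tool_pos: [0.547, -0.3122, 0.0219]
orientation: [-180.0, -0.0, 90.3]
wrist_force: [-0.2, 0.0, 0.4]
width: 0.0851
gripper_force: 0.0
```

>>> drive_tool(increments="0 0 0.05 0 0 0; 0 0 0.12 0 0 0; 0 0 0.22 0 0 0; 0 0 0.3 0 0 0; 0 0 0.33 0 0 0")

```text
t: 8.05
tool_pos: [0.5489, -0.3136, 0.1586]
orientation: [179.7, 0.2, 90.3]
wrist_force: [0.4, -0.8, 0.6]
width: 0.0854
gripper_force: 0.0
```

>>> drive_tool(increments="-0.1 0.1 0.05 0 0 0; -0.2 0.2 0.06 0 0 0; -0.25 0.25 0.06 0 0 0; -0.25 0.25 0.06 0 0 0; -0.25 0.25 0.06 0 0 0")

```text
t: 8.55
tool_pos: [0.4465, -0.2115, 0.1775]
orientation: [-180.0, -0.0, 90.4]
wrist_force: [0.6, 0.4, -0.6]
width: 0.0853
gripper_force: 0.0
```

```bash
cat > m.py <<'E'
from h import *
import sys
# args: col,z of rim,seedx,seedy
c=arm.read_camera("wrist"); s=arm.observe(); cv2.imwrite(f"pics/m{s['t']:.2f}.png",c["img"][:,:,::-1])
print(np.round(s['tool_pos'],4),np.round(s['orientation'],2),np.round(s['wrist_force'],1),round(s['width'],4))
K=np.array(c["camera_matrix"])
for a in sys.argv[1:]:
    k,x,y,z=a.split(','); p=np.array([float(x),float(y),float(z)])
    uv=cv2.projectPoints(p.reshape(1,3),np.array(c["rvec"]),np.array(c["tvec"]),K,None)[0].ravel()
    r,e,st=cup(c,k,uv,float(z)); print(k,'seed',uv.round(),'xy',r.round(4),'err mm',round(e*1e3,2),st,'shift/.4',((r-s['tool_pos'][:2])/.4).round(4))
E
python3 m.py blue,.548,-.312,.058 yellow,.455,-.208,.052 red,.458,-.116,.052
```

```text
[ 0.4474 -0.2124  0.1781] [1.7996e+02 4.0000e-02 9.0350e+01] [-0.9 -0.4  0.4] 0.0854
blue seed [354. 285.] xy [ 0.5468 -0.3083] err mm 4.45 [ 321  247   34   62 1187] shift/.4 [ 0.2486 -0.2398]
yellow seed [263. 183.] xy [ 0.4472 -0.188 ] err mm 6.89 [ 237  161   52   47 1008] shift/.4 [-0.0006  0.0611]
red seed [268.  77.] xy [ 0.4573 -0.1132] err mm 0.92 [ 233   29   70   83 4302] shift/.4 [0.0248 0.2481]
```

```bash
sed -i "s/((20,140,70),(33,255,255))/((15,110,50),(36,255,255))/" h.py; python3 m.py yellow,.455,-.208,.052; ls -t pics | head -1; cp pics/m8.6*.png pics/v1.png
```

```text
[ 0.4478 -0.2129  0.1782] [1.7996e+02 4.0000e-02 9.0320e+01] [ 0.6 -0.7  0.2] 0.0854
yellow seed [262. 182.] xy [ 0.4554 -0.2082] err mm 0.35 [ 230  145   65   67 3028] shift/.4 [0.019  0.0116]
m8.65.pngcp: target 'pics/v1.png': No such file or directory
```

>>> drive_tool(increments="0.019 0.01 -0.1 0 0 0; 0.019 0.01 -0.2 0 0 0; 0.019 0.01 -0.3 0 0 0; 0.019 0.01 -0.37 0 0 0; 0.019 0.01 -0.4 0 0 0")

```text
t: 9.15
tool_pos: [0.4533, -0.2077, 0.0146]
orientation: [-179.7, -0.2, 90.3]
wrist_force: [0.5, -0.5, 0.1]
width: 0.0855
gripper_force: 0.0
```

>>> drive_tool(increments="0 0 0 0 0 0; 0 0 0 0 0 0; 0 0 0 0 0 0; 0 0 0 0 0 0; 0 0 0 0 0 0", jaw=1)

```text
t: 9.65
tool_pos: [0.4557, -0.2089, 0.0195]
orientation: [179.9, 0.1, 90.3]
wrist_force: [-0.3, -0.3, 2.7]
width: 0.0578
gripper_force: 43.1
```

>>> drive_tool(increments="0 0 0 0 0 0; 0 0 0 0 0 0; 0 0 0 0 0 0")

```text
t: 9.95
tool_pos: [0.4557, -0.2089, 0.0194]
orientation: [179.9, 0.1, 90.3]
wrist_force: [0.1, 0.0, 6.0]
width: 0.0577
gripper_force: 43.4
```

>>> drive_tool(increments="0 0 0.05 0 0 0; 0 0 0.13 0 0 0; 0 0 0.22 0 0 0; 0 0 0.28 0 0 0; 0 0 0.3 0 0 0")

```text
t: 10.45
tool_pos: [0.4562, -0.2091, 0.1412]
orientation: [179.8, 0.2, 90.3]
wrist_force: [0.3, -0.9, -0.8]
width: 0.058
gripper_force: 43.3
```

>>> drive_tool(increments="0 0 0 0 0 0; 0 0 0 0 0 0")

```text
t: 10.65
tool_pos: [0.4538, -0.2076, 0.1366]
orientation: [-179.9, -0.1, 90.3]
wrist_force: [-0.4, -0.3, -1.2]
width: 0.0579
gripper_force: 43.3
```

```bash
python3 m.py yellow,.4557,-.2085,.164; cat > f.py <<'E'
from h import *
import sys
for n in ["scene","side"]:
    c=arm.read_camera(n); cv2.imwrite(f"pics/{n}{arm.observe()['t']:.2f}.png",c["img"][:,:,::-1])
    for a in sys.argv[1:]:
        k,x,y,z=a.split(','); p=np.array([float(x),float(y),float(z)])
        uv=cv2.projectPoints(p.reshape(1,3),np.array(c["rvec"]),np.array(c["tvec"]),np.array(c["camera_matrix"]),None)[0].ravel()
        r,e,st=cup(c,k,uv,float(z)); print(n,k,'seed',uv.round(),'xy',r.round(4),'err mm',round(e*1e3,2),st)
E
python3 f.py blue,.548,-.312,.058 green,.576,-.168,.052 red,.458,-.116,.052; ls -t pics|head -2
```

```text
[ 0.4535 -0.2074  0.1361] [-1.7984e+02 -1.0000e-01  9.0330e+01] [-1.   0.6 -0.5] 0.0577
yellow seed [259. 278.] xy [ 0.4543 -0.2111] err mm 0.84 [  186   191   138   148 15452] shift/.4 [ 0.002  -0.0091]
scene blue seed [358. 233.] xy [ 0.5478 -0.3134] err mm 0.94 [345 225  26  26 524]
scene green seed [310. 210.] xy [1.272  0.1123] err mm 10.73 [296  66  55  15 192]
scene red seed [275. 233.] xy [ 0.4576 -0.1155] err mm 1.05 [262 225  25  29 577]
side blue seed [339. 241.] xy [ 0.5457 -0.3154] err mm 0.91 [324 234  31  35 889]
side green seed [306. 211.] xy [ 0.5732 -0.1722] err mm 0.92 [293 206  26  30 682]
side red seed [249. 215.] xy [ 0.4565 -0.1206] err mm 1.16 [236 209  26  32 701]
side10.80.png
scene10.75.png
```

>>> drive_tool(increments="0.04 -0.04 0.01 0 0 0; 0.1 -0.11 0.01 0 0 0; 0.17 -0.18 0.01 0 0 0; 0.22 -0.23 0.01 0 0 0; 0.235 -0.2575 0.01 0 0 0")

```text
t: 11.3
tool_pos: [0.5495, -0.3124, 0.1405]
orientation: [-179.9, -0.0, 90.3]
wrist_force: [-0.4, 0.1, -1.5]
width: 0.058
gripper_force: 43.3
```

>>> drive_tool(increments="0 0 -0.02 0 0 0; 0 0 -0.05 0 0 0; 0 0 -0.08 0 0 0; 0 0 -0.1 0 0 0; 0 0 -0.1 0 0 0")

```text
t: 11.8
tool_pos: [0.5471, -0.3097, 0.0998]
orientation: [-179.8, -0.1, 90.4]
wrist_force: [0.8, -0.2, -0.8]
width: 0.0576
gripper_force: 43.3
```

```bash
python3 m.py yellow,.5475,-.3105,.129; python3 f.py yellow,.5475,-.3105,.129; cp $(ls -t pics/side*|head -1) pics/v1.png; python3 -c "
import cv2;i=cv2.imread('pics/v1.png')[150:290,260:420];cv2.imwrite('pics/v1.png',cv2.resize(i,None,fx=4,fy=4))"
```

```text
[ 0.5478 -0.3103  0.101 ] [-1.799e+02 -7.000e-02  9.035e+01] [ 0.1 -0.1 -2.2] 0.0574
yellow seed [255. 280.] xy [ 0.5471 -0.3105] err mm 0.28 [  186   193   138   144 15190] shift/.4 [-0.0019 -0.0006]
scene yellow seed [361. 214.] xy [ 0.5423 -0.3096] err mm 3.88 [362 207  11  25 181]
side yellow seed [341. 208.] xy [ 0.5549 -0.3078] err mm 2.37 [328 200  30  35 762]
```

View pics/v1.png

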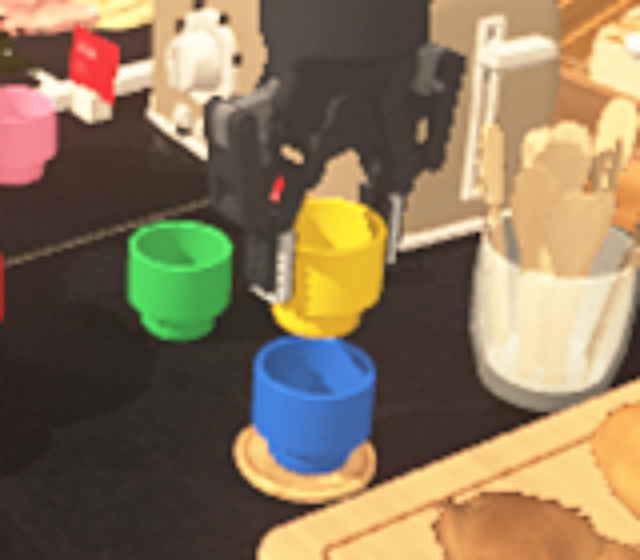

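Yellow (325,265) hangs upright above blue (315,400), which is centred on the coaster. Lower it.

>>> drive_tool(increments="0 -0.002 -0.03 0 0 0; 0 -0.002 -0.06 0 0 0; 0 -0.002 -0.075 0 0 0; 0 -0.002 -0.09 0 0 0; 0 -0.002 -0.09 0 0 0")

```text
t: 12.45
tool_pos: [0.5478, -0.3114, 0.0645]
orientation: [-179.9, -0.1, 90.3]
wrist_force: [-0.3, -0.1, -1.4]
width: 0.0577
gripper_force: 43.3
```

>>> drive_tool(increments="0 0 -0.006 0 0 0; 0 0 -0.012 0 0 0; 0 0 -0.014 0 0 0; 0 0 -0.014 0 0 0")

```text
t: 12.85
tool_pos: [0.5487, -0.312, 0.0606]
orientation: [180.0, 0.0, 90.3]
wrist_force: [0.6, -0.3, -0.9]
width: 0.0583
gripper_force: 43.4
```

>>> drive_tool(increments="0 0 -0.004 0 0 0; 0 0 -0.007 0 0 0; 0 0 -0.007 0 0 0")

```text
t: 13.15
tool_pos: [0.5491, -0.3124, 0.0595]
orientation: [180.0, 0.0, 90.3]
wrist_force: [-4.1, 2.2, 8.7]
width: 0.0579
gripper_force: 44.1
```

>>> drive_tool(increments="0 0 0 0 0 0; 0 0 0 0 0 0; 0 0 0 0 0 0; 0 0 0 0 0 0; 0 0 0 0 0 0", jaw=-1)

```text
t: 13.65
tool_pos: [0.5486, -0.3119, 0.0575]
orientation: [-180.0, -0.0, 90.3]
wrist_force: [0.3, 0.3, 0.5]
width: 0.0855
gripper_force: 0.0
```

>>> drive_tool(increments="0 0 0.05 0 0 0; 0 0 0.12 0 0 0; 0 0 0.22 0 0 0; 0 0 0.28 0 0 0; 0 0 0.3 0 0 0")

```text
t: 14.15
tool_pos: [0.5503, -0.3132, 0.1816]
orientation: [179.7, 0.2, 90.3]
wrist_force: [1.0, -0.5, 0.1]
width: 0.0854
gripper_force: 0.0
```

>>> drive_tool(increments="-0.1 0.12 0 0 0 0; -0.2 0.24 0 0 0 0; -0.23 0.36 0 0 0 0; -0.23 0.45 0 0 0 0; -0.23 0.49 0 0 0 0")

```text
t: 14.65
tool_pos: [0.4544, -0.1126, 0.1759]
orientation: [-179.8, -0.1, 90.4]
wrist_force: [1.3, -1.6, -0.9]
width: 0.0851
gripper_force: 0.0
```

```bash
python3 m.py red,.458,-.1155,.052; python3 f.py yellow,.548,-.3115,.092 blue,.548,-.3115,.045;cp $(ls -t pics/side*|head -1) pics/v2.png; python3 -c "
import cv2;i=cv2.imread('pics/v2.png')[150:290,260:420];cv2.imwrite('pics/v2.png',cv2.resize(i,None,fx=3,fy=3))"
```

```text
[ 0.4547 -0.1107  0.176 ] [-179.86   -0.2    90.46] [ 1.8  2.7 -1. ] 0.0856
red seed [258. 190.] xy [ 0.457  -0.1143] err mm 0.27 [ 226  152   64   67 3366] shift/.4 [ 0.0057 -0.009 ]
scene yellow seed [359. 224.] xy [ 0.5506 -0.3122] err mm 1.07 [346 215  27  26 563]
scene blue seed [357. 236.] xy [ 0.508  -0.3224] err mm 7.23 [346 237  24  14 170]
side yellow seed [340. 226.] xy [ 0.5477 -0.315 ] err mm 0.94 [324 219  33  31 843]
side blue seed [338. 247.] xy [ 0.529  -0.3326] err mm 7.35 [324 243  31  26 512]
```

View pics/v2.png

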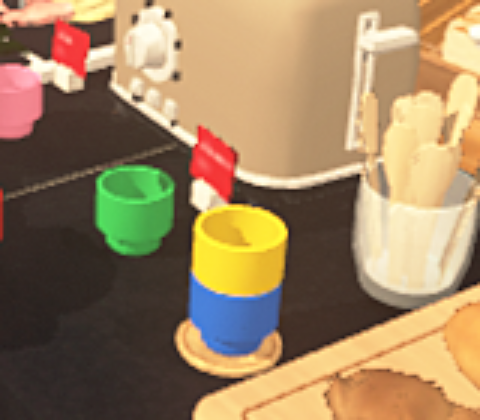

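Yellow (240,250) is seated on blue (235,315) with no gap, and the stack is upright on the coaster. Red next.

>>> drive_tool(increments="0.006 -0.009 -0.1 0 0 0; 0.006 -0.009 -0.15 0 0 0; 0.006 -0.009 -0.15 0 0 0")

```text
t: 15.1
tool_pos: [0.4564, -0.1195, 0.1138]
orientation: [-179.6, -0.2, 90.3]
wrist_force: [-0.5, -1.0, 0.6]
width: 0.0858
gripper_force: 0.0
```

```bash
python3 m.py red,.457,-.1145,.052
```

```text
[ 0.4577 -0.12    0.1159] [-1.7976e+02 -9.0000e-02  9.0270e+01] [-0.2 -0.1  0.3] 0.0857
red seed [256. 203.] xy [ 0.4564 -0.1145] err mm 0.56 [ 207  155   90   86 5742] shift/.4 [-0.0033  0.0137]
```

>>> drive_tool(increments="-0.002 0.012 -0.06 0 0 0; -0.002 0.012 -0.14 0 0 0; -0.002 0.012 -0.21 0 0 0; -0.002 0.012 -0.25 0 0 0; -0.002 0.012 -0.25 0 0 0")

```text
t: 15.65
tool_pos: [0.4573, -0.115, 0.0166]
orientation: [-179.8, -0.1, 90.3]
wrist_force: [-0.7, 0.3, -0.4]
width: 0.0855
gripper_force: 0.0
```

>>> drive_tool(increments="0 0 0 0 0 0; 0 0 0 0 0 0; 0 0 0 0 0 0; 0 0 0 0 0 0; 0 0 0 0 0 0", jaw=1)

```text
t: 16.15
tool_pos: [0.46, -0.1158, 0.0198]
orientation: [179.8, 0.1, 90.3]
wrist_force: [-1.5, -1.2, 6.1]
width: 0.0556
gripper_force: 43.5
```

>>> drive_tool(increments="0 0 0 0 0 0; 0 0 0 0 0 0; 0 0 0 0 0 0")

```text
t: 16.45
tool_pos: [0.46, -0.1158, 0.0198]
orientation: [179.8, 0.1, 90.3]
wrist_force: [-1.2, -0.7, 6.4]
width: 0.0561
gripper_force: 43.5
```

>>> drive_tool(increments="0 0 0.05 0 0 0; 0 0 0.15 0 0 0; 0 0 0.25 0 0 0; 0 0 0.33 0 0 0; 0 0 0.36 0 0 0")

```text
t: 16.95
tool_pos: [0.4606, -0.1158, 0.1664]
orientation: [179.6, 0.2, 90.3]
wrist_force: [0.3, -0.2, -2.1]
width: 0.056
gripper_force: 43.4
```

>>> drive_tool(increments="0 0 0 0 0 0; 0 0 0 0 0 0; 0 0 0 0 0 0")

```text
t: 17.25
tool_pos: [0.4569, -0.1142, 0.1594]
orientation: [-179.8, -0.1, 90.3]
wrist_force: [-0.4, -0.4, -0.5]
width: 0.056
gripper_force: 43.4
```

```bash
python3 m.py red,.457,-.1145,.194
```

```text
[ 0.4569 -0.1142  0.1595] [-1.7979e+02 -9.0000e-02  9.0330e+01] [ 0.2 -0.  -2. ] 0.0563
red seed [255. 286.] xy [ 0.4569 -0.1096] err mm 0.33 [  187   185   136   150 15704] shift/.4 [-0.      0.0115]
```

>>> drive_tool(increments="0.02 -0.05 0 0 0 0; 0.07 -0.15 0 0 0 0; 0.12 -0.26 0 0 0 0; 0.17 -0.37 0 0 0 0; 0.21 -0.45 0 0 0 0")

```text
t: 17.8
tool_pos: [0.5423, -0.2971, 0.1596]
orientation: [-179.9, -0.1, 90.3]
wrist_force: [-0.1, -0.1, -0.8]
width: 0.0559
gripper_force: 43.4
```

>>> drive_tool(increments="0.015 -0.03 0 0 0 0; 0.021 -0.047 0 0 0 0; 0.021 -0.047 0 0 0 0; 0.021 -0.047 -0.03 0 0 0; 0.021 -0.047 -0.06 0 0 0")

```text
t: 18.3
tool_pos: [0.5504, -0.3125, 0.1368]
orientation: [-180.0, -0.0, 90.4]
wrist_force: [1.0, 0.2, -1.3]
width: 0.0564
gripper_force: 43.4
```

>>> drive_tool(increments="0 0 0 0 0 0; 0 0 0 0 0 0")

```text
t: 18.5
tool_pos: [0.5501, -0.3126, 0.1368]
orientation: [-179.9, -0.1, 90.4]
wrist_force: [-1.2, 0.7, -0.3]
width: 0.0564
gripper_force: 43.4
```

```bash
python3 m.py red,.549,-.312,.1665; python3 f.py red,.549,-.312,.167 yellow,.551,-.311,.092; cp $(ls -t pics/scene*|head -1) pics/v3.png; python3 -c "
import cv2;i=cv2.imread('pics/v3.png')[150:290,260:420];cv2.imwrite('pics/v3.png',cv2.resize(i,None,fx=3,fy=3))"
```

```text
[ 0.5506 -0.313   0.1376] [-1.7998e+02 -2.0000e-02  9.0370e+01] [ 0.3 -0.  -0.9] 0.0563
red seed [252. 278.] xy [ 0.55  -0.312] err mm 0.29 [  187   192   136   143 15144] shift/.4 [-0.0015  0.0024]
scene red seed [364. 203.] xy [ 0.5454 -0.3108] err mm 4.38 [366 199  11  22 146]
scene yellow seed [360. 223.] xy [ 0.539  -0.3114] err mm 6.51 [346 217  27  24 474]
side red seed [343. 190.] xy [ 0.5531 -0.3163] err mm 2.57 [324 184  37  35 786]
side yellow seed [341. 225.] xy [ 0.5481 -0.3152] err mm 1.0 [324 219  33  31 844]
```

View pics/v3.png

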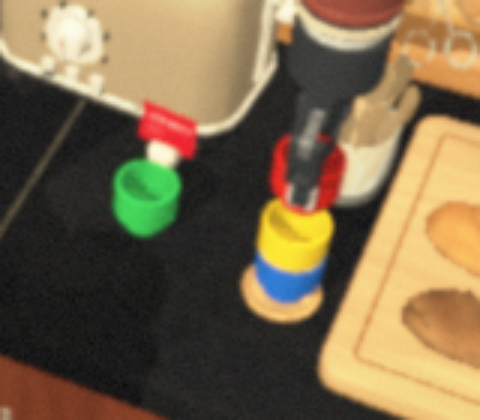

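Red (310,175) hangs above the blue/yellow stack at (293,245). Descend.

>>> drive_tool(increments="0 0 -0.03 0 0 0; 0 0 -0.06 0 0 0; 0 0 -0.08 0 0 0; 0 0 -0.095 0 0 0; 0 0 -0.1 0 0 0")

```text
t: 19.15
tool_pos: [0.55, -0.3132, 0.0961]
orientation: [-179.9, -0.1, 90.3]
wrist_force: [-0.1, 1.0, -1.3]
width: 0.0558
gripper_force: 43.4
```

>>> drive_tool(increments="0 0 -0.004 0 0 0; 0 0 -0.007 0 0 0; 0 0 -0.01 0 0 0; 0 0 -0.01 0 0 0")

```text
t: 19.55
tool_pos: [0.5509, -0.3138, 0.094]
orientation: [180.0, 0.0, 90.3]
wrist_force: [-0.1, -1.3, -1.2]
width: 0.0563
gripper_force: 43.4
```

>>> drive_tool(increments="0 0 -0.004 0 0 0; 0 0 -0.007 0 0 0; 0 0 -0.007 0 0 0")

```text
t: 19.85
tool_pos: [0.5514, -0.3144, 0.0939]
orientation: [179.9, 0.1, 90.3]
wrist_force: [-4.4, 2.3, 12.4]
width: 0.0559
gripper_force: 44.8
```

>>> drive_tool(increments="0 0 0 0 0 0; 0 0 0 0 0 0; 0 0 0 0 0 0; 0 0 0 0 0 0; 0 0 0 0 0 0", jaw=-1)

```text
t: 20.35
tool_pos: [0.5506, -0.3135, 0.0906]
orientation: [-180.0, -0.0, 90.3]
wrist_force: [0.8, -0.4, 0.1]
width: 0.0852
gripper_force: 0.0
```

>>> drive_tool(increments="0 0 0.05 0 0 0; 0 0 0.12 0 0 0; 0 0 0.22 0 0 0; 0 0 0.3 0 0 0; 0 0 0.34 0 0 0")

```text
t: 20.85
tool_pos: [0.5519, -0.3145, 0.2308]
orientation: [179.8, 0.2, 90.3]
wrist_force: [0.5, -1.2, 1.0]
width: 0.0858
gripper_force: 0.0
```

>>> drive_tool(increments="-0.05 0.1 0.02 0 0 0.09; -0.1 0.2 0.02 0 0 0.18; -0.1 0.28 0.02 0 0 0.27; -0.1 0.34 0.02 0 0 0.36; -0.1 0.36 0.02 0 0 0.45")

```text
t: 21.35
tool_pos: [0.51, -0.1671, 0.2339]
orientation: [-180.0, -0.1, 131.3]
wrist_force: [-0.3, 1.0, 0.6]
width: 0.0856
gripper_force: 0.0
```

>>> drive_tool(increments="0 0 0 0 0 0.09; 0 0 0 0 0 0.18; 0 0 0 0 0 0.27; 0 0 0 0 0 0.36; 0 0 0 0 0 0.45")

```text
t: 21.85
tool_pos: [0.5102, -0.1693, 0.2337]
orientation: [180.0, -0.1, 171.7]
wrist_force: [-0.7, 0.7, 0.6]
width: 0.0855
gripper_force: 0.0
```

>>> drive_tool(increments="0 0 0 0 0 0.09; 0 0 0 0 0 0.097; 0 0 0 0 0 0.097; 0 0 0 0 0 0.097")

```text
t: 22.25
tool_pos: [0.5105, -0.1695, 0.2345]
orientation: [180.0, -0.0, 179.9]
wrist_force: [1.2, 0.2, 0.9]
width: 0.0852
gripper_force: 0.0
```

```bash
python3 m.py green,.576,-.168,.052; python3 f.py red,.551,-.312,.126 ; cp $(ls -t pics/side*|head -1) pics/v4.png; python3 -c "
import cv2;i=cv2.imread('pics/v4.png')[130:290,230:430];cv2.imwrite('pics/v4.png',cv2.resize(i,None,fx=3,fy=3))"
```

```text
[ 0.5106 -0.1695  0.2346] [ 1.7999e+02 -2.0000e-02  1.7994e+02] [0.7 0.5 0.3] 0.0855
green seed [255. 229.] xy [ 0.5762 -0.1656] err mm 0.3 [ 232  196   51   56 2233] shift/.4 [0.1642 0.01  ]
scene red seed [362. 214.] xy [ 0.5482 -0.3111] err mm 0.96 [349 206  26  26 532]
side red seed [343. 210.] xy [ 0.5984 -0.2563] err mm nan [324 193  35  41 963]h.py:26: RuntimeWarning: Mean of empty slice.
  return x0[0]*v+x0[1]*w, np.abs(f.fun).mean(), s
  ret = ret.dtype.type(ret / rcount)
```

View pics/v4.png

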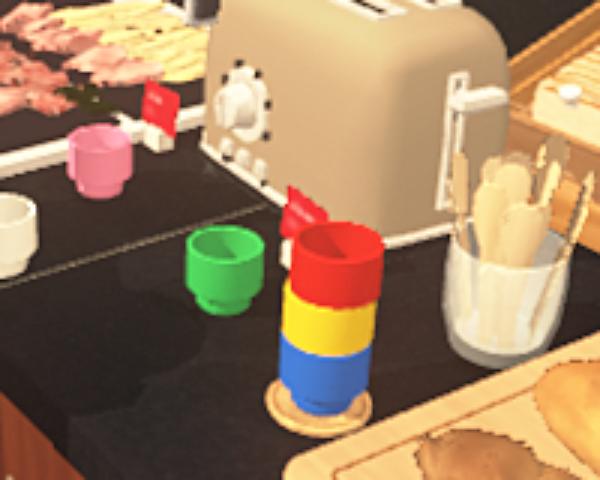

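The red/yellow/blue stack at (330,310) is fully seated and upright; green stands at (225,270). Fetch green.

>>> drive_tool(increments="0.05 0 -0.08 0 0 0; 0.12 0.01 -0.18 0 0 0; 0.164 0.01 -0.28 0 0 0; 0.164 0.01 -0.3 0 0 0; 0.164 0.01 -0.3 0 0 0")

```text
t: 22.9
tool_pos: [0.5746, -0.1649, 0.1127]
orientation: [179.9, -0.3, -179.9]
wrist_force: [0.7, 0.1, 0.9]
width: 0.0856
gripper_force: 0.0
```

>>> drive_tool(increments="0 0 0 0 0 0; 0 0 0 0 0 0")

```text
t: 23.1
tool_pos: [0.5774, -0.1664, 0.1179]
orientation: [-179.9, 0.2, -180.0]
wrist_force: [-1.2, 0.5, -0.6]
width: 0.0854
gripper_force: 0.0
```

```bash
python3 m.py green,.576,-.1656,.052
```

```text
[ 0.5774 -0.1664  0.1178] [-179.89    0.24 -179.97] [ 0.5 -0.1 -0.2] 0.0855
green seed [255. 206.] xy [ 0.5753 -0.1661] err mm 0.22 [ 215  158   80   84 5210] shift/.4 [-0.0053  0.0008]
```

>>> drive_tool(increments="-0.003 0 -0.06 0 0 0; -0.003 0 -0.14 0 0 0; -0.003 0 -0.21 0 0 0; -0.003 0 -0.25 0 0 0; -0.003 0 -0.255 0 0 0")

```text
t: 23.65
tool_pos: [0.5739, -0.1652, 0.0118]
orientation: [179.9, -0.1, -180.0]
wrist_force: [-0.7, -0.1, 0.9]
width: 0.0856
gripper_force: 0.0
```

>>> drive_tool(increments="0 0 0 0 0 0; 0 0 0 0 0 0; 0 0 0 0 0 0; 0 0 0 0 0 0; 0 0 0 0 0 0", jaw=1)

```text
t: 24.15
tool_pos: [0.5769, -0.1664, 0.0153]
orientation: [-179.9, 0.2, -179.9]
wrist_force: [-0.2, -0.1, 6.7]
width: 0.0574
gripper_force: 43.2
```

>>> drive_tool(increments="0 0 0 0 0 0; 0 0 0 0 0 0; 0 0 0 0 0 0")

```text
t: 24.45
tool_pos: [0.5769, -0.1664, 0.0153]
orientation: [-179.9, 0.2, -179.9]
wrist_force: [-0.1, -0.7, 6.6]
width: 0.0572
gripper_force: 43.2
```

>>> drive_tool(increments="0 0 0.05 0 0 0; 0 0 0.12 0 0 0; 0 0 0.2 0 0 0; 0 0 0.28 0 0 0; 0 0 0.3 0 0 0")

```text
t: 24.95
tool_pos: [0.5778, -0.1667, 0.138]
orientation: [-179.8, 0.4, -179.9]
wrist_force: [0.3, -0.4, -0.3]
width: 0.0571
gripper_force: 43.0
```

>>> drive_tool(increments="-0.04 0.08 0 0 0 0; -0.09 0.18 0 0 0 0; -0.15 0.28 0 0 0 0; -0.2 0.38 0 0 0 0; -0.23 0.44 0 0 0 0")

```text
t: 25.45
tool_pos: [0.4806, 0.0128, 0.1318]
orientation: [179.9, -0.1, -179.9]
wrist_force: [0.3, -0.0, 0.0]
width: 0.0571
gripper_force: 43.1
```

```bash
python3 m.py green,.485,.01,.168
```

```text
[0.4793 0.0153 0.1315] [ 179.84   -0.21 -179.81] [ 0.5  2.9 -1.3] 0.0573
green seed [247. 298.] xy [0.4776 0.0127] err mm 0.59 [  184   196   142   145 15863] shift/.4 [-0.0044 -0.0064]
```

>>> drive_tool(increments="0.005 0.05 0 0 0 0; 0.005 0.11 0 0 0 0; 0.005 0.154 0 0 0 0; 0.005 0.154 -0.05 0 0 0; 0.005 0.154 -0.1 0 0 0")

```text
t: 26.0
tool_pos: [0.4855, 0.0726, 0.0925]
orientation: [-180.0, 0.1, -179.9]
wrist_force: [-0.3, 0.7, -0.9]
width: 0.0571
gripper_force: 43.1
```

>>> drive_tool(increments="0 0 0 0 0 0; 0 0 0 0 0 0; 0 0 0 0 0 0")

```text
t: 26.3
tool_pos: [0.4858, 0.0718, 0.0938]
orientation: [-180.0, 0.1, -180.0]
wrist_force: [0.7, -0.2, -0.1]
width: 0.0571
gripper_force: 43.1
```

```bash
python3 m.py green,.481,.076,.125; cp $(ls -t pics/m*|head -1) pics/v5.png; python3 - <<'E'
from h import *
c=arm.read_camera("wrist")
q,st=comp(c,'white',(255,200)); o,p=ray(c,q,.006); print(st,p.min(0),p.max(0))
c=arm.read_camera("scene")
q,st=comp(c,'white',np.array((337,340))*.64); o,p=ray(c,q,.006); print(st,p.min(0),p.max(0))
E
```

```text
[0.4859 0.0718 0.094 ] [-1.8000e+02  1.0000e-01 -1.7996e+02] [-0.5  0.2 -0.2] 0.0572
green seed [264. 272.] xy [0.4876 0.0718] err mm 1.03 [  184   197   142   144 15857] shift/.4 [0.0043 0.0001]
[ 218  148   91   72 4787] [0.44460496 0.04253083] [0.5031818  0.11415222]
[199 206  35  25 533] [0.43847826 0.03407312] [0.51747689 0.11114364]
```

View pics/v5.png

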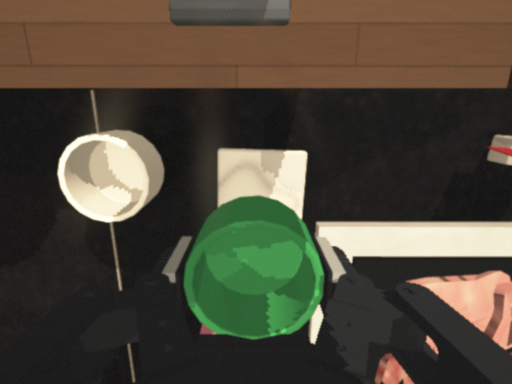

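Green (255,265) is held over the tile, whose visible part is at (262,180). White is at (110,175) and the platter corner at (320,225). Shift slightly and lower.

>>> drive_tool(increments="-0.01 0.01 -0.02 0 0 0; -0.015 0.0125 -0.07 0 0 0; -0.015 0.0125 -0.12 0 0 0; -0.015 0.0125 -0.15 0 0 0; -0.015 0.0125 -0.165 0 0 0")

```text
t: 26.95
tool_pos: [0.4779, 0.0772, 0.0255]
orientation: [180.0, -0.1, -179.9]
wrist_force: [0.3, 0.3, -1.1]
width: 0.057
gripper_force: 43.1
```

>>> drive_tool(increments="0 0 -0.006 0 0 0; 0 0 -0.012 0 0 0; 0 0 -0.015 0 0 0; 0 0 -0.015 0 0 0")

```text
t: 27.35
tool_pos: [0.4796, 0.077, 0.0214]
orientation: [-180.0, 0.1, -179.9]
wrist_force: [-0.8, -0.2, -0.7]
width: 0.0571
gripper_force: 43.2
```

>>> drive_tool(increments="0.002 0 -0.003 0 0 0; 0.002 0 -0.006 0 0 0; 0.002 0 -0.006 0 0 0")

```text
t: 27.65
tool_pos: [0.48, 0.077, 0.0213]
orientation: [-180.0, -0.1, -179.9]
wrist_force: [-12.5, -1.6, 26.0]
width: 0.0571
gripper_force: 45.4
```

>>> drive_tool(increments="0 0 0.005 0 0 0; 0 0 0.005 0 0 0; 0 0 0.005 0 0 0; 0 0 0.005 0 0 0; 0 0 0.005 0 0 0", jaw=-1)

```text
t: 28.15
tool_pos: [0.4797, 0.077, 0.0202]
orientation: [-180.0, -0.0, -179.9]
wrist_force: [1.1, 0.2, -0.9]
width: 0.0856
gripper_force: 0.0
```

>>> drive_tool(increments="0 0 0.05 0 0 0; 0 0 0.12 0 0 0; 0 0 0.22 0 0 0; 0 0 0.28 0 0 0; 0 0 0.3 0 0 0")

```text
t: 28.65
tool_pos: [0.4819, 0.077, 0.1435]
orientation: [-180.0, 0.3, -179.9]
wrist_force: [0.2, 0.1, 0.2]
width: 0.0854
gripper_force: 0.0
```

>>> drive_tool(increments="-0.05 -0.08 0 0 0 0; -0.08 -0.18 0 0 0 0; -0.08 -0.25 0 0 0 0; -0.08 -0.256 0 0 0 0; -0.08 -0.256 0 0 0 0")

```text
t: 29.15
tool_pos: [0.4473, -0.0257, 0.1395]
orientation: [180.0, -0.1, 179.9]
wrist_force: [0.7, 0.8, 0.4]
width: 0.0858
gripper_force: 0.0
```

```bash
python3 m.py white,.460,-.0255,.052 green,.479,.077,.058; python3 f.py green,.479,.077,.058 ; cp $(ls -t pics/m*|head -1) pics/v6.png
```

```text
[ 0.4474 -0.025   0.1396] [ 1.7995e+02 -8.0000e-02 -1.7999e+02] [ 0.5  1.  -0.2] 0.0858
white seed [254. 214.] xy [ 0.5641 -0.0159] err mm 0.86 [ 220  171   73  153 4615] shift/.4 [0.2917 0.0227]
green seed [379. 239.] xy [0.4753 0.0774] err mm 2.86 [ 336  195   81   74 3936] shift/.4 [0.0699 0.2561]
scene green seed [214. 204.] xy [0.478  0.0687] err mm 1.46 [204 197  23  26 440]
side green seed [218. 181.] xy [0.478  0.0657] err mm 2.7 [208 177  23  26 422]
```

View pics/v6.png

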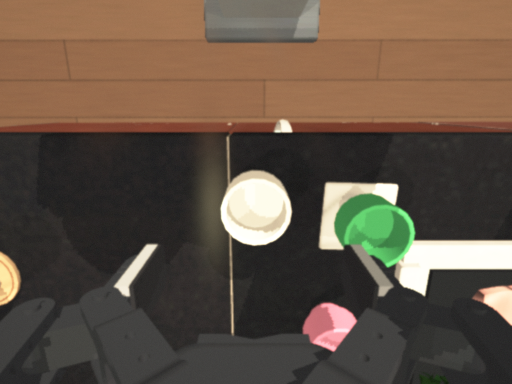

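White rim is at (256,208) and green rim at (374,230), on the tile (359,215). Green may sit a few mm off centre, so I'll measure from higher up.

>>> drive_tool(increments="0 0.1 0.1 0 0 0; 0 0.2 0.2 0 0 0; 0 0.25 0.25 0 0 0; 0 0.25 0.25 0 0 0; 0 0.25 0.25 0 0 0")

```text
t: 29.8
tool_pos: [0.448, 0.0759, 0.2408]
orientation: [-180.0, 0.1, -179.7]
wrist_force: [-1.3, -0.2, 0.0]
width: 0.0855
gripper_force: 0.0
```

>>> drive_tool(increments="0 0 0 0 0 0; 0 0 0 0 0 0; 0 0 0 0 0 0")

```text
t: 30.1
tool_pos: [0.4472, 0.074, 0.2392]
orientation: [-180.0, -0.1, 180.0]
wrist_force: [0.1, 0.5, -0.0]
width: 0.0852
gripper_force: 0.0
```

```bash
python3 m.py green,.479,.072,.058 white,.46,-.0255,.052; cp $(ls -t pics/m*|head -1) pics/v7.png; python3 - <<'E'
import cv2; i=cv2.imread('pics/v7.png')[100:300,140:400]; cv2.imwrite('pics/v7.png',cv2.resize(i,None,fx=3,fy=3))
from h import *
c=arm.read_camera("wrist"); i=c["img"]
h=cv2.cvtColor(i,cv2.COLOR_RGB2HSV); g=cv2.inRange(h,(50,90,35),(88,255,255)); w=cv2.inRange(h,*HSV['white'][0])
uv=cv2.projectPoints(np.array([[.48,.0765,.006]]),np.array(c["rvec"]),np.array(c["tvec"]),np.array(c["camera_matrix"]),None)[0].ravel().astype(int)
print(uv); q=comp(c,'white',uv)[0]; p=ray(c,q,.006)[1]; print('tile',p.min(0),p.max(0))
E
```

```text
[0.4474 0.074  0.2395] [-1.8000e+02 -1.1000e-01  1.7999e+02] [-0.4 -0.9  0.5] 0.0854
green seed [252. 202.] xy [0.4793 0.0777] err mm 0.84 [ 233  173   50   54 2103] shift/.4 [0.0797 0.0093]
white seed [167. 185.] xy [ 0.4597 -0.0233] err mm 0.31 [ 143  155   57   54 2400] shift/.4 [ 0.0306 -0.2433]
[255 190]
tile [0.44504603 0.04226598] [0.51575173 0.11484266]
```

View pics/v7.png

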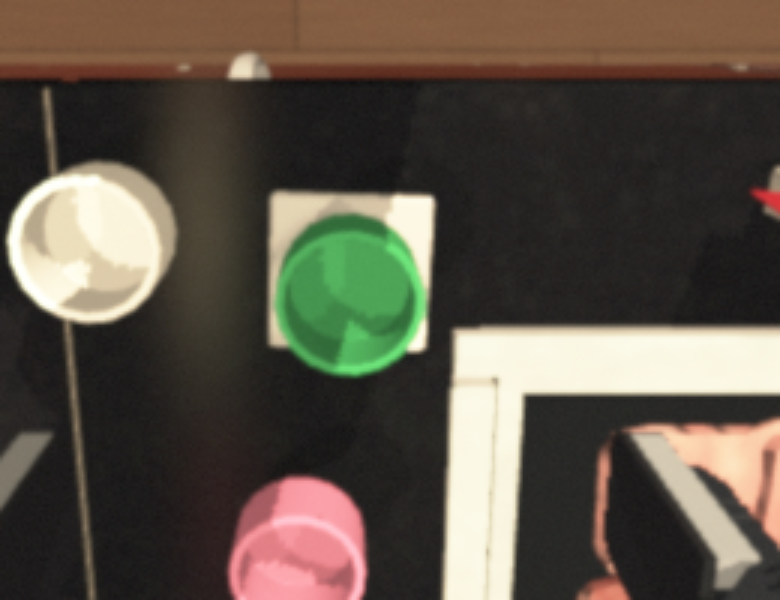

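Seen from directly above, green (350,300) sits on the tile's centre: fitted (0.4793, 0.0777) against tile (0.4804, 0.0785). White (85,245) is next.

>>> drive_tool(increments="0.02 -0.08 -0.05 0 0 0; 0.03 -0.18 -0.15 0 0 0; 0.03 -0.24 -0.25 0 0 0; 0.03 -0.244 -0.3 0 0 0; 0.03 -0.244 -0.3 0 0 0")

```text
t: 30.7
tool_pos: [0.4566, -0.0235, 0.1166]
orientation: [179.9, -0.5, 179.9]
wrist_force: [-0.2, -0.1, -0.2]
width: 0.0857
gripper_force: 0.0
```

>>> drive_tool(increments="0 0 0 0 0 0; 0 0 0 0 0 0; 0 0 0 0 0 0")

```text
t: 31.0
tool_pos: [0.4613, -0.0228, 0.1224]
orientation: [-180.0, 0.2, -179.9]
wrist_force: [0.5, -0.0, 0.4]
width: 0.0852
gripper_force: 0.0
```

```bash
python3 m.py white,.460,-.0235,.052
```

```text
[ 0.4611 -0.0227  0.1222] [-1.7996e+02  1.7000e-01 -1.7988e+02] [-1.1  0.3  0.1] 0.0858
white seed [253. 204.] xy [ 0.5313 -0.0153] err mm 0.99 [ 206  158   87  134 5673] shift/.4 [0.1755 0.0186]
```

>>> drive_tool(increments="-0.003 -0.002 -0.06 0 0 0; -0.003 -0.002 -0.14 0 0 0; -0.003 -0.002 -0.21 0 0 0; -0.003 -0.002 -0.25 0 0 0; -0.003 -0.002 -0.26 0 0 0")

```text
t: 31.55
tool_pos: [0.4576, -0.0232, 0.0153]
orientation: [180.0, -0.1, -179.9]
wrist_force: [0.6, 0.6, 0.9]
width: 0.0852
gripper_force: 0.0
```

>>> drive_tool(increments="0 0 0 0 0 0; 0 0 0 0 0 0; 0 0 0 0 0 0; 0 0 0 0 0 0; 0 0 0 0 0 0", jaw=1)

```text
t: 32.05
tool_pos: [0.4603, -0.024, 0.0183]
orientation: [-180.0, 0.2, -179.9]
wrist_force: [-0.3, 1.5, 7.0]
width: 0.058
gripper_force: 43.4
```

>>> drive_tool(increments="0 0 0 0 0 0; 0 0 0 0 0 0; 0 0 0 0 0 0")

```text
t: 32.35
tool_pos: [0.4603, -0.024, 0.0183]
orientation: [-180.0, 0.2, -179.9]
wrist_force: [-0.8, 0.6, 7.0]
width: 0.058
gripper_force: 43.4
```

>>> drive_tool(increments="0 0 0.05 0 0 0; 0 0 0.12 0 0 0; 0 0 0.2 0 0 0; 0 0 0.28 0 0 0; 0 0 0.3 0 0 0")

```text
t: 32.85
tool_pos: [0.4613, -0.0244, 0.1408]
orientation: [-179.9, 0.4, -179.9]
wrist_force: [0.2, -0.1, -0.4]
width: 0.0577
gripper_force: 43.4
```

>>> drive_tool(increments="0 0 0 0 0 0; 0 0 0 0 0 0; 0 0 0 0 0 0")

```text
t: 33.15
tool_pos: [0.4573, -0.0235, 0.1346]
orientation: [180.0, -0.2, -179.9]
wrist_force: [-0.3, -0.3, -2.1]
width: 0.0579
gripper_force: 43.4
```

```bash
python3 m.py white,.460,-.0235,.170
```

```text
[ 0.4574 -0.0235  0.1347] [ 179.96   -0.19 -179.94] [-0.5  0.6 -1.6] 0.0575
white seed [254. 293.] xy [ 0.4543 -0.0235] err mm 0.3 [  186   195   138   146 15587] shift/.4 [-0.0078  0.    ]
```

>>> drive_tool(increments="0.01 0.04 0 0 0 0; 0.03 0.11 0 0 0 0; 0.05 0.18 0 0 0 0; 0.058 0.23 0 0 0 0; 0.058 0.2525 0 0 0 0")

```text
t: 33.7
tool_pos: [0.4813, 0.0786, 0.1352]
orientation: [180.0, -0.1, -179.8]
wrist_force: [-0.5, -0.4, -0.7]
width: 0.0579
gripper_force: 43.4
```

>>> drive_tool(increments="0 0 -0.02 0 0 0; 0 0 -0.05 0 0 0; 0 0 -0.07 0 0 0; 0 0 -0.08 0 0 0; 0 0 -0.08 0 0 0")

```text
t: 34.2
tool_pos: [0.481, 0.0766, 0.1033]
orientation: [-180.0, -0.1, -180.0]
wrist_force: [0.3, -0.4, -0.8]
width: 0.0577
gripper_force: 43.4
```

```bash
python3 m.py white,.4800,.0775,.1355; cp $(ls -t pics/m*|head -1) pics/v8.png; python3 -c "
import cv2;a=cv2.imread('pics/v8.png')[80:380,90:420];cv2.imwrite('pics/v8.png',cv2.resize(a,None,fx=1.8,fy=1.8))"
```

```text
[0.4815 0.0767 0.104 ] [-1.8000e+02 -6.0000e-02 -1.7999e+02] [-0.4 -0.7 -1.3] 0.0577
white seed [256. 281.] xy [0.4837 0.1546] err mm nan [  186   196   326   149 22916] shift/.4 [0.0053 0.1948]h.py:26: RuntimeWarning: Mean of empty slice.
  return x0[0]*v+x0[1]*w, np.abs(f.fun).mean(), s
  ret = ret.dtype.type(ret / rcount)
```

View pics/v8.png

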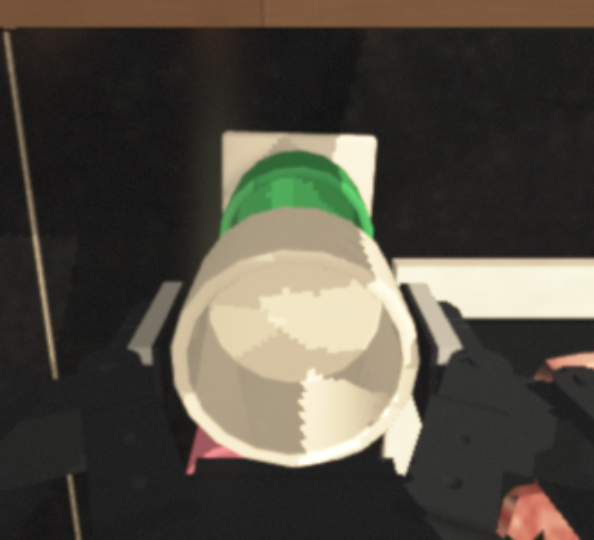

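White is held level at (295,355), lined up with green (297,195) and the tile below. Lower it.

>>> drive_tool(increments="-0.002 0.002 -0.03 0 0 0; -0.002 0.002 -0.06 0 0 0; -0.002 0.002 -0.08 0 0 0; -0.002 0.002 -0.1 0 0 0; -0.002 0.002 -0.1 0 0 0")

```text
t: 34.75
tool_pos: [0.4798, 0.078, 0.0628]
orientation: [180.0, -0.2, -179.9]
wrist_force: [-0.1, 0.4, -0.4]
width: 0.0575
gripper_force: 43.4
```

>>> drive_tool(increments="0 0 -0.004 0 0 0; 0 0 -0.008 0 0 0; 0 0 -0.012 0 0 0; 0 0 -0.012 0 0 0")

```text
t: 35.15
tool_pos: [0.4811, 0.078, 0.0598]
orientation: [180.0, 0.0, -179.9]
wrist_force: [0.3, -0.1, -1.1]
width: 0.0578
gripper_force: 43.4
```

>>> drive_tool(increments="0 0 -0.004 0 0 0; 0 0 -0.006 0 0 0; 0 0 -0.006 0 0 0")

```text
t: 35.45
tool_pos: [0.4817, 0.078, 0.0583]
orientation: [-180.0, 0.1, -179.9]
wrist_force: [-2.5, 0.1, 6.1]
width: 0.0581
gripper_force: 44.0
```

Contact came at the expected height. Release, rise and back off.

>>> drive_tool(increments="0 0 0 0 0 0; 0 0 0 0 0 0; 0 0 0 0 0 0; 0 0 0 0 0 0; 0 0 0 0 0 0", jaw=-1)

```text
t: 35.95
tool_pos: [0.481, 0.078, 0.0572]
orientation: [-180.0, -0.0, -179.9]
wrist_force: [0.4, -0.2, -0.1]
width: 0.0853
gripper_force: 0.0
```

>>> drive_tool(increments="0 0 0.05 0 0 0; 0 0 0.12 0 0 0; 0 0 0.22 0 0 0; 0 0 0.32 0 0 0; 0 0 0.4 0 0 0")

```text
t: 36.45
tool_pos: [0.4815, 0.078, 0.2198]
orientation: [180.0, 0.1, -179.9]
wrist_force: [0.5, -0.3, -0.0]
width: 0.0849
gripper_force: 0.0
```

>>> drive_tool(increments="-0.1 0.1 0.05 0 0 0; -0.15 0.2 0.1 0 0 0; -0.2 0.3 0.1 0 0 0; -0.2 0.4 0.1 0 0 0; -0.2 0.45 0.1 0 0 0")

```text
t: 36.95
tool_pos: [0.4001, 0.261, 0.258]
orientation: [179.9, 0.1, -179.8]
wrist_force: [0.4, -0.3, 0.2]
width: 0.0858
gripper_force: 0.0
```

```bash
python3 f.py white,.480,.0775,.092 red,.551,-.312,.126 ; python3 - <<'E'
import cv2,glob,os,numpy as np
g=lambda n:cv2.imread(sorted(glob.glob(f'pics/{n}[0-9]*.*.png'),key=os.path.getmtime)[-1])
a=cv2.resize(g('scene')[110:280,120:420],None,fx=1.75,fy=1.75); b=cv2.resize(g('side')[110:280,150:450],None,fx=1.75,fy=1.75)
cv2.imwrite('pics/v9.png',np.vstack([a,b]))
E
```

```text
scene white seed [213. 195.] xy [0.4219 0.0374] err mm 6.52 [200 212  33  19 274]
scene red seed [362. 214.] xy [ 0.5481 -0.3113] err mm 0.95 [349 206  26  26 530]
side white seed [218. 168.] xy [0.4786 0.6381] err mm nan [ 138  119  116   72 1271]
side red seed [343. 210.] xy [ 0.5984 -0.2563] err mm nan [324 193  35  41 964]h.py:26: RuntimeWarning: Mean of empty slice.
  return x0[0]*v+x0[1]*w, np.abs(f.fun).mean(), s
  ret = ret.dtype.type(ret / rcount)
```

View pics/v9.png

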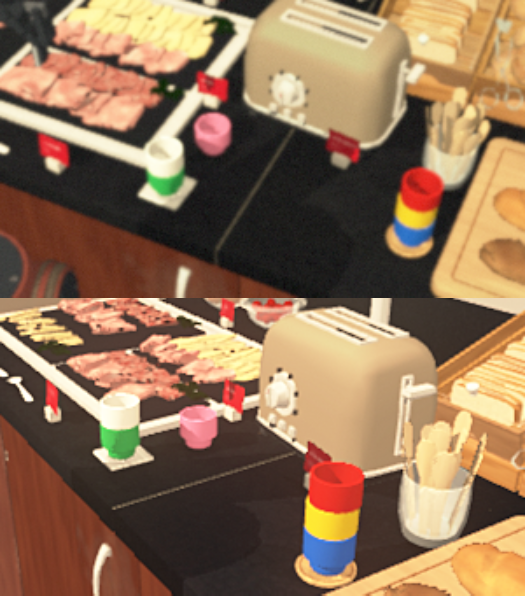

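Both stacks are upright and seated: white on green on the tile at (165,175), red/yellow/blue on the coaster at (417,212). The cards and the glass haven't moved. Handing in.

>>> drive_tool(increments="0 0 0 0 0 0; 0 0 0 0 0 0; 0 0 0 0 0 0")

```text
t: 37.35
tool_pos: [0.4013, 0.2569, 0.2572]
orientation: [-180.0, -0.0, 180.0]
wrist_force: [0.2, 1.4, -0.7]
width: 0.0855
gripper_force: 0.0
```

```bash
python3 -c "
from workcell import arm
print(arm.sign_off())"
```

```text
the job is handed in; nothing more can be done
None
```

I built both stacks and handed the job in at about 37 s: blue, yellow and red on the coaster, green and white on the tile, all upright and seated in the last pictures, with the glass and cards untouched; no verdict came back.

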